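# Bring the square-post die round to the index corner of the die tray

### The job

The three steel dies are captive in the tray and can only be slid, one at a time, into whichever place is empty. Move them round in the right order with three slides (first the flat-bar die, then the round-post die, last the square-post die) so that the square-post die ends in the index corner with the brass thumbscrew, each die moving into the place that is then empty beside it. Press each die gently but firmly fully home, against the hidden stop strip ahead of it, and hold it there for a moment before letting go; force nothing, and leave everything else on the bench alone.

Things in the scene. Friction and masses are not known exactly. Their poses are not given: they have to be found in the camera images.
- frame: Aluminium frame of the fixed die tray, 163 x 163 mm outside, 19 mm high, open on top, with 2 x 2 places for dies centred about 29 mm from its centre in x and y. Origin: its centre, at bench height; x, y along its sides; yaw varies. Never press a die on it with more than 20 N, nor two dies on each other. Index corner: its (-x, +y) corner, with a brass thumbscrew 34 mm high.
- base: Fixed dark steel plate under the frame, 180 x 180 x 6 mm, same centre and axes as the frame; origin at bench height. The dies slide on its top, 6 mm above the bench. Steel on steel: sliding a die takes 1 to 4 N of friction, and about half of any downward force on it besides, which is not part of the force on the strip.
- lip (a point): Point in the middle of the frame's -x lip, on its top. Lips 3 mm thick (underside 16 mm, top 19 mm above the bench) reach inward on all four sides to 53.5 mm from the frame's centre, over the dies' flanges: dies cannot be lifted out, only slid.
- strip (a point): Point in the -x side's wall, inner face, 67.5 mm from the frame's centre. Under each of the four lips a stop strip was set by hand: its face is 57.5 to 67.5 mm from the centre, each differently, hidden, not measured. So a die comes home with its centre 29.5 to 39.5 mm from the frame's: find it by feel. Press it home with more than 4 N (5 to 15 N against the strip is right) for a quarter second, then let go.
- index (a point): Nominal centre of the place in the index corner, on the sliding surface, 29 mm from the frame's centre in its -x and +y directions. The round-post die lies there at the start.
- empty (a point): Nominal centre of the place that is empty at the start, diagonally opposite the index corner ((+x, -y) of the frame), on the sliding surface.
- die_square: Steel die, 0.25 to 0.5 kg: flange 56 x 56 x 8 mm, on it a 26 x 26 x 10 mm step, on that a plain square post 20 x 20 mm, from 18 to 52 mm above the origin (centre of the underside). x, y along the tray's sides. At the start in one of the two places beside the index corner, (-x, -y) or (+x, +y) of the frame: which one varies.
- die_round: Steel die, 0.25 to 0.5 kg: flange 56 x 56 x 8 mm, on it a 26 x 26 x 10 mm step, on that a round post of 22 mm diameter, from 18 to 52 mm above the origin (centre of the underside). x, y along the tray's sides. At the start in the index corner.
- die_bar: Steel die, 0.25 to 0.5 kg: flange 56 x 56 x 8 mm, on it a 26 x 26 x 10 mm step, on that a flat bar post 26 mm (along the die's x) x 12 mm (along its y), from 18 to 52 mm above the origin (centre of the underside). x, y along the tray's sides. At the start in the other of the two places beside the index corner, opposite the square-post die.
- ring_blank: Bystander: brass ring, 32 mm outside, 8 mm high, lying near the tray; leave alone. Origin at centre of underside.
- spare_die: Bystander: spare steel die block without a post, 56 x 56 x 18 mm, lying on the bench near the tray; leave alone. Origin at centre of underside.
- graver: Bystander: small hand tool, 150 mm long, lying on the bench beyond the tray; leave alone.
- tub: Bystander: white plastic tub, 100 mm wide, 80 mm high; leave alone. Origin at centre of underside.
- flux_jar: Bystander: amber glass jar, 68 mm wide, 75 mm high; leave alone. Origin at centre of underside.
- mandrel: Bystander: upright steel ring mandrel, 48 mm foot, 130 mm high; leave alone. Origin at centre of underside.
Not all that is in view belongs to the job. Leave any red look-alike of the die_square alone.

How it is judged:
By the outcome, as a careful person would: the job done as asked, in the order asked, and still so for the second after the job is handed in, with the robot touching nothing.
It also fails if it takes over 64 s, if anything falls off the work surface, if the arm or the gripper's body presses on something with over 40 N, if the wrist force passes 120 N, or if a joint passes its speed limit or range.

### The arm

A 6-joint arm with a two-finger parallel gripper is mounted at the origin on the work surface. World frame = base frame: x ahead of the robot, y to its left, z up, the work surface at z = 0. Lengths are in m, angles in rad, forces in N, time in s.
With the tool pointing down it reaches from about 0.25 to 0.8 m from the base axis. Payload 8.5 kg.
Tool frame: the origin (TCP) lies midway between the tips of the shut fingers; the grasp point (between the pads) lies 19 mm behind it; z points along the fingers, y is the line along which they close (so a half turn about z gives the same grasp; the last joint's range is limited). The gripper opens to 85 mm and grips with 20 to 120 N. Pads are 22 mm wide; open, the fingers measure 114 mm over their backs; the gripper's body (76 mm by 85 mm) begins 54 mm behind the grasp point. The pads swing forward as they close: fully open they stand 13 mm farther back than shut.
Start: joints at [-1.139, 0.238, -0.013, 1.319, 0, 1.571], TCP at [0.22, -0.477, 0.231] pointing down, gripper open.
Joint ranges: [-2.66, 2.66], [-1.03, 1.9], [-1.14, 1.46], [-1.82, 2.27], [-1.45, 1.34], [-3.14, 3.14]. Speed limits (rad/s): [2.22, 2.22, 2.79, 3.14, 3.14, 3.14].

### API

Orientations are given as [roll, pitch, yaw] about the fixed x, y, z axes, in that order (R = Rz(yaw) Ry(pitch) Rx(roll)).
In Python, from plant import readout, optics, bot gives the robot as it stands.
- The arm moves only by the tool carry_out, never from a script. Its argument "motion" is one flat list of numbers, 5 for each row, row after row: the opening, from 0 (shut) to 1 (fully open), then the shift along the tool's x, y, z in cm, then the turn about the tool's z in degrees. A call has 1 to 8 rows; each row shifts and turns the commanded pose from where the row before left it, along the tool's axes as they then stand; what a row does not reach is not made up. A row lasts 1/10 s, in which the tool goes at most 50 mm and 8.59 degrees, less where a joint would pass 70% of its speed; a pose out of reach is approached as far as the arm can. A call is refused whole if a number of a shift passes 5 or a number of a turn 8.59, either way. A call with a gripper value outside its range is refused whole. The fingers move at their own pace and stop on an object; "squeeze" is the grip in N (left out, the last holds). Time passes only in rows, so rows that do not move let the fingers close. It gives the time, the measured TCP pose, the force, the opening and the grip force at its end, in the units of the state.
- readout.get_state(): the state, without advancing time (a new reading comes with each control period).
- optics.camera(name): name is "scene" or "top" or "wrist"; returns a dict with "pixels" (480x640x3 uint8, red, green, blue), "range_z" (480x640 float32, m along the optical axis (not along the pixel's ray), 0 where there is no reading), "vertical_fov" (degrees; the focal length in pixels is half the picture's height over the tangent of half this angle, whatever the lens; pixels are square), "cx", "cy" (the principal point, pixels), "rvec" (rotation vector, rad) and "tvec" (3), from world to camera coordinates, as OpenCV has them. Camera axes: x right, y down, z forward; pixel columns grow to the right and rows downward; lengths in m; the calibration is good to about 2 mm. The wrist camera is an equidistant fisheye: a pixel r from the principal point sees the ray r / f radians off the axis. A picture is of the moment at which its call begins.
- bot.job_done(): hands the job in; it is judged then, once.
The state is a dict: "time_s": time; "joints": joint angles; "dq": joint speeds; "joint_efforts": joint torques, N m; "ee_pos": TCP position; "tool_rot": TCP orientation; "ft_force": force on the tool from outside, world axes, zero at the start; "wrist_torque": the same for the moment, N m; "opening": finger opening in m; "gripper_force": force on a finger pad.
Only numpy, scipy, OpenCV 4.12 (cv2) and the standard library are available. Lean on these libraries where they do the work, as an engineer would, in place of code of your own. Each camera call takes 0.05 s, during which the arm holds its last target. There are 200 camera calls.

## Working session

There is one attempt and no reset: what is moved stays moved. The work goes in short steps, Python scripts to look and compute and a tool call to move; the robot and the scene stay as the last step left them, time stands still between calls to the robot, and variables do not carry over. Pictures are saved under pics/ and viewed, at most 10 in all, crops included, and the job is handed in when it is done.

Besides the shell and the picture viewer there is one more tool, called as name(argument=value, ...) on one line, values as JSON. carry_out: Moves the arm, as the interface text tells. Its arguments: {"type":"object","properties":{"motion":{"type":"array","items":{"type":"number"}},"squeeze":{"type":"number"}},"required":["motion"]}

```bash
mkdir -p pics; ls; cat > h.py <<'E'
import numpy as np, cv2
from plant import readout, optics, bot
def cam(n):
    c=optics.camera(n); c['R']=cv2.Rodrigues(np.array(c['rvec'],float))[0]; c['t']=np.array(c['tvec'],float).ravel()
    c['f']=240/np.tan(np.radians(c['vertical_fov'])/2); return c
def save(c,p): cv2.imwrite(p,c['pixels'][:,:,::-1])
def ray(c,u,v,fish=False):
    x=(u-c['cx'])/c['f'];y=(v-c['cy'])/c['f']
    if fish:
        r=np.hypot(x,y); d=np.array([x*np.sinc(r/np.pi),y*np.sinc(r/np.pi),np.cos(r)])
    else: d=np.array([x,y,1.])
    return -c['R'].T@c['t'], c['R'].T@d
def onz(c,u,v,z,fish=False):
    o,d=ray(c,u,v,fish); return o+d*(z-o[2])/d[2]
def pt(c,u,v):
    z=c['range_z'][int(v),int(u)]; o,d=ray(c,u,v); return o+d*z
E
python3 - <<'E'
from h import *
for n in("top","scene"):
    c=cam(n); save(c,f'pics/{n}1.png'); print(n,-c['R'].T@c['t'],c['f'],c['cx'],c['cy'])
s=readout.get_state(); print(s)
E
```

```text
pics
top [ 0.40455276 -0.02405272  1.19464998] 614.4602583741629 317.563745822826 236.0329587261943
scene [ 0.95828803 -0.43105593  0.80982292] 492.7117714836831 310.9669677508823 244.5185100193113
{'time_s': 0.1, 'joints': array([-1.13903013e+00,  2.38708217e-01, -1.41966977e-02,  1.31920739e+00,
       -1.18430582e-05,  1.57081852e+00]), 'dq': array([-0.00055387, -0.00168002,  0.00150726, -0.00204596,  0.00109003,
       -0.00128481]), 'joint_efforts': array([-5.96227856e-04, -5.39719176e+01,  3.46998632e+01,  1.34094481e-02,
        1.49354099e-05, -9.68229102e-06]), 'ee_pos': array([ 0.2195324 , -0.47646537,  0.2307381 ]), 'tool_rot': array([-3.14027668e+00,  1.18722597e-05,  4.31744014e-01]), 'ft_force': array([-0.40466158,  0.02525063,  0.81191276]), 'wrist_torque': array([ 0.05541421, -0.03048363,  0.01203375]), 'gripper_force': 0.0, 'opening': 0.08553671295747017}
```

View pics/top1.png

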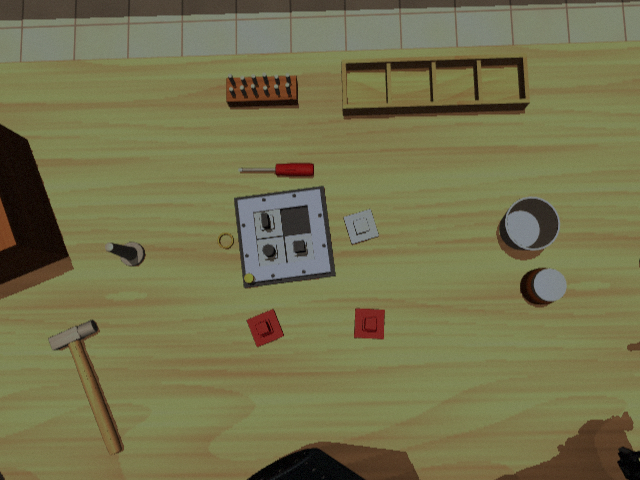

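View pics/scene1.png

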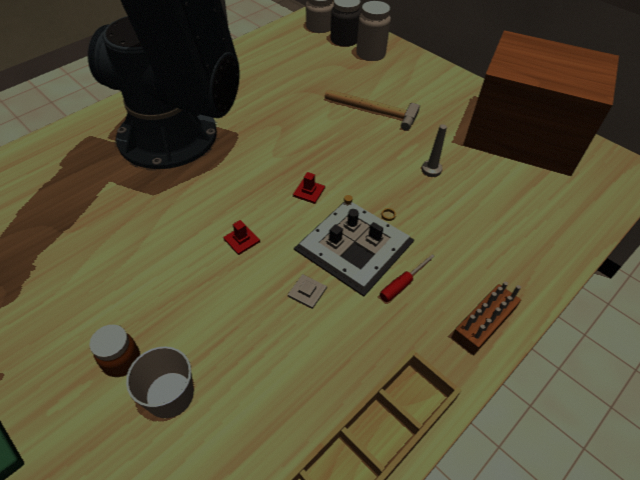

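Top view: tray centred near (285,237), with the thumbscrew at (249,279), lower left. Up in the picture should be +x and left +y. Inside the tray: bar post (266,222), round post (270,251), square post (301,247), empty place (297,221).
Possible confusions for die_square: red look-alikes at (265,327) and (370,324), and the postless spare die at (361,226). The choice is the grey square post at (301,247) in the tray.

```bash
python3 - <<'E'
from h import *
c=cam("top"); im=c['pixels']; 
crop=cv2.resize(im[175:300,215:390],None,fx=4.5,fy=4.5,interpolation=cv2.INTER_CUBIC); cv2.imwrite('pics/crop1.png',crop[:,:,::-1])
hsv=cv2.cvtColor(im,cv2.COLOR_RGB2HSV)
# light frame
m=((hsv[...,1]<60)&(hsv[...,2]>110)).astype(np.uint8); roi=np.zeros_like(m); roi[180:295,228:340]=m[180:295,228:340]
n,l,st,ce=cv2.connectedComponentsWithStats(roi); k=1+st[1:,4].argmax(); ys,xs=np.where(l==k)
rect=cv2.minAreaRect(np.c_[xs,ys].astype(np.float32)); box=cv2.boxPoints(rect); print(rect)
P=np.array([onz(c,u,v,.019) for u,v in box]); print(P.round(4), P.mean(0), [np.linalg.norm(P[i]-P[i-1]) for i in range(4)])
# thumbscrew
y=((hsv[...,0]>20)&(hsv[...,0]<35)&(hsv[...,1]>150)); y[:270]=0;y[290:]=0;y[:,:240]=0;y[:,258:]=0
v,u=np.where(y); print('screw',u.mean(),v.mean(),onz(c,u.mean(),v.mean(),.034))
# points with height in tray ~0.058 from range
V,U=np.mgrid[180:295,228:340]; Z=np.array([[pt(c,u,v) for u in range(228,340)] for v in range(180,295)])
m=((Z[...,2]>.05)&(Z[...,2]<.07)).astype(np.uint8); n,l,st,ce=cv2.connectedComponentsWithStats(m)
for k in range(1,n):
    if st[k,4]>15: print('post',st[k],ce[k]+[228,180],onz(c,*(ce[k]+[228,180]),.058),np.median(Z[l==k],0))
E
```

```text
((282.9261474609375, 235.3386688232422), (82.99516296386719, 83.98661804199219), 82.50414276123047)
[[ 0.6384  0.1712  0.019 ]
 [ 0.6557  0.0079  0.019 ]
 [ 0.4945 -0.0095  0.019 ]
 [ 0.4771  0.1508  0.019 ]] [0.56640816 0.08010288 0.019     ] [np.float64(0.16255895285550911), np.float64(0.16425806930478692), np.float64(0.16215636530938893), np.float64(0.16123498812647727)]
screw 247.42857142857142 277.57142857142856 [0.48446619 0.14714304 0.034     ]
post [33 33  8 15 93] [264.31182796 219.87096774] [0.59054259 0.11115651 0.058     ] [0.5912417  0.11182884 0.05606637]
post [ 65  61  12  12 117] [298.56410256 246.16239316] [0.53921932 0.04750481 0.058     ] [0.53979802 0.04694494 0.05611041]
post [ 35  65  11  11 103] [267.83495146 250.17475728] [0.53308825 0.10507317 0.058     ] [0.53343105 0.10508704 0.05600915]
```

View pics/crop1.png

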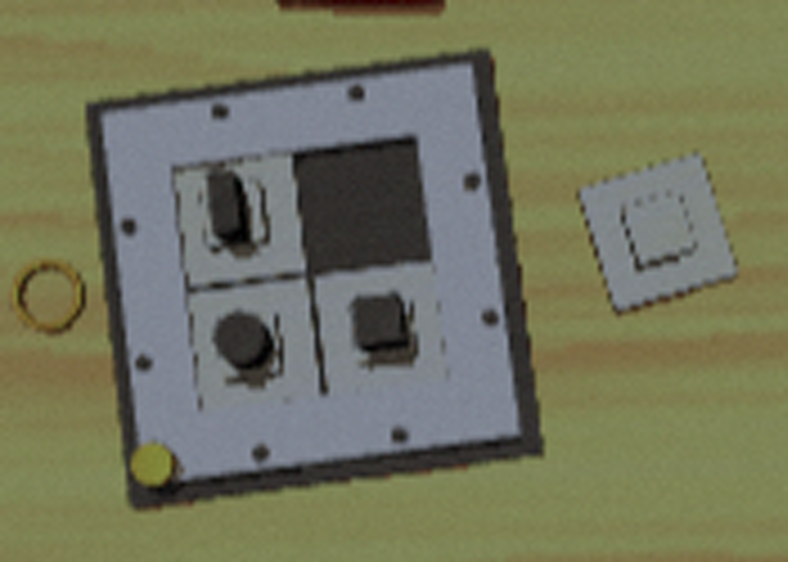

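The crop confirms the reading: the grey square post is at (378,322) in the crop, round post (243,340), bar (228,205), empty place upper right, screw (152,465). The frame centre is about (0.566,0.080) with yaw about 6.5°, and each post is about 29 mm off in x and y, as expected. Going above the bar die.

carry_out(motion=[1, 0, 0, 0, 6.1, 1, 0, 0, 0, 6.1, 0.6, 0, 0, 0, 6.1, 0.6, 3.1, -3.9, 0, 0, 0.6, 3.1, -3.9, 0, 0, 0.6, 3.1, -3.9, 0, 0, 0.6, 3.1, -3.9, 0, 0, 0.6, 3.1, -3.9, 0, 0], squeeze=30)

```text
time_s: 0.95
ee_pos: [0.3523, -0.2639, 0.2312]
tool_rot: [-3.142, -0.0, 0.112]
ft_force: [1.0, -0.6, 0.0]
opening: 0.0512
gripper_force: 0.0
```

carry_out(motion=[0.6, 3.1, -3.9, 0, 0, 0.6, 3.1, -3.9, 0, 0, 0.6, 3.1, -3.9, 0, 0, 0.6, 3.1, -3.9, 0, 0, 0.6, 3.1, -3.9, 0, 0, 0.6, 3.1, -3.9, 0, 0, 0.6, 3.1, -3.9, 0, 0, 0.6, 3.1, -3.9, 0, 0])

```text
time_s: 1.75
ee_pos: [0.5644, 0.0704, 0.2312]
tool_rot: [-3.138, 0.0, 0.122]
ft_force: [1.1, -0.9, 0.4]
opening: 0.0516
gripper_force: 0.0
```

carry_out(motion=[0.6, 3.1, -3.9, 1, 0, 0.6, 0, 0, 4, 0, 0.6, 0, 0, 2, 0, 0.6, 0, 0, 0, 0, 0.6, 0, 0, 0, 0])

```text
time_s: 2.25
ee_pos: [0.5918, 0.0936, 0.1619]
tool_rot: [-3.124, 0.001, 0.148]
ft_force: [0.1, -0.1, 0.6]
opening: 0.0513
gripper_force: 0.0
```

```bash
python3 - <<'E'
from h import *
c=cam("wrist"); save(c,'pics/w1.png'); s=readout.get_state(); print({k:np.round(s[k],4) for k in('time_s','joints','ee_pos','tool_rot','ft_force','opening')}); print(-c['R'].T@c['t'],c['R'].round(2),c['f'])
E
```

```text
{'time_s': np.float64(2.3), 'joints': array([0.1478, 0.3933, 0.0353, 1.2117, 0.0176, 3.1412]), 'ee_pos': array([0.5923, 0.0936, 0.1628]), 'tool_rot': array([-3.124e+00, -1.000e-03,  1.482e-01]), 'ft_force': array([-0.1242,  0.0929, -0.3937]), 'opening': np.float64(0.0511)}
[0.66293221 0.10178004 0.3041673 ] [[ 0.15 -0.99 -0.02]
 [-0.95 -0.15  0.28]
 [-0.28 -0.03 -0.96]] 371.64829954431775
```

View pics/w1.png

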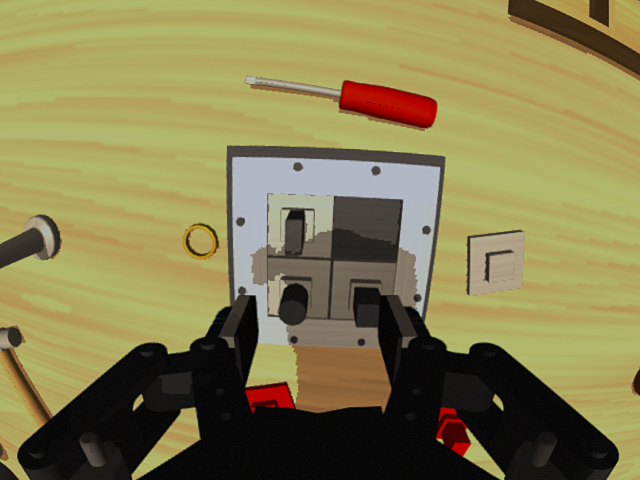

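The wrist view shows the tray with the bar post at (294,230), round post (293,305) and square post (367,305). Joint 6 sits at its limit, so I'll turn the tool half round (same grasp).

carry_out(motion=[0.6, 0, 0, 0, -8.5, 0.6, 0, 0, 0, -8.5, 0.6, 0, 0, 0, -8.5, 0.6, 0, 0, 0, -8.5, 0.6, 0, 0, 0, -8.5, 0.6, 0, 0, 0, -8.5, 0.6, 0, 0, 0, -8.5, 0.6, 0, 0, 0, -8.5])

```text
time_s: 3.1
ee_pos: [0.5928, 0.0935, 0.1638]
tool_rot: [-3.138, -0.017, 1.341]
ft_force: [1.6, 0.2, 0.3]
opening: 0.0511
gripper_force: 0.0
```

carry_out(motion=[0.6, 0, 0, 0, -8.5, 0.6, 0, 0, 0, -8.5, 0.6, 0, 0, 0, -8.5, 0.6, 0, 0, 0, -8.5, 0.6, 0, 0, 0, -8.5, 0.6, 0, 0, 0, -8.5, 0.6, 0, 0, 0, -8.5, 0.6, 0, 0, 0, -8.5])

```text
time_s: 3.9
ee_pos: [0.5927, 0.0935, 0.1637]
tool_rot: [3.127, -0.01, 2.528]
ft_force: [-0.3, 0.0, -0.3]
opening: 0.0514
gripper_force: 0.0
```

carry_out(motion=[0.6, 0, 0, 0, -8.5, 0.6, 0, 0, 0, -8.5, 0.6, 0, 0, 0, -8.5, 0.6, 0, 0, 0, -8.5, 0.6, 0, 0, 0, -8.5, 0.6, 0, 0, 0, 0])

```text
time_s: 4.5
ee_pos: [0.5927, 0.0935, 0.1635]
tool_rot: [3.124, 0.002, -3.018]
ft_force: [0.1, -0.6, -0.6]
opening: 0.0512
gripper_force: 0.0
```

```bash
python3 - <<'E'
from h import *
c=cam("wrist"); save(c,'pics/w2.png'); s=readout.get_state(); print({k:np.round(s[k],4) for k in('time_s','joints','ee_pos','tool_rot','ft_force','opening')})
E
```

```text
{'time_s': np.float64(4.55), 'joints': array([0.1475, 0.3924, 0.0351, 1.2112, 0.0176, 0.0289]), 'ee_pos': array([0.5926, 0.0935, 0.1633]), 'tool_rot': array([ 3.1239e+00,  1.8000e-03, -3.0230e+00]), 'ft_force': array([0.5583, 0.1506, 0.2937]), 'opening': np.float64(0.0511)}
```

View pics/w2.png

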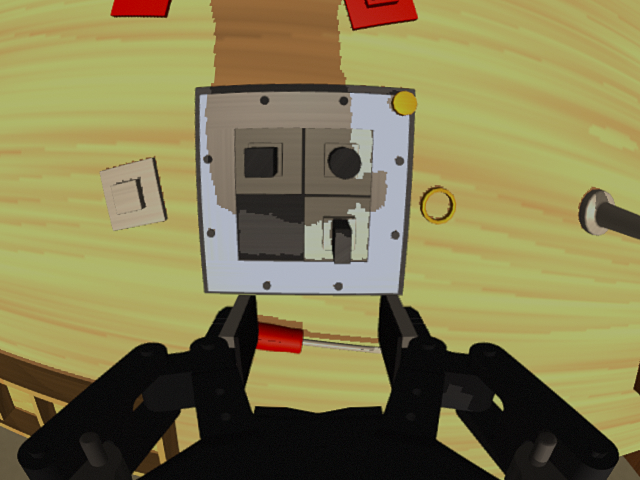

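The view from the other side shows bar post (343,240), round post (344,162), square post (261,162) and screw (404,103). The tool has a small 1° tilt, so I will push with the fingers loosely caging the post and not clamp it. Measuring from the wrist range image.

```bash
cat >> h.py <<'E'
def cloud():
    c=cam("wrist"); v,u=np.mgrid[60:320,100:500]; x=(u-c['cx'])/c['f'];y=(v-c['cy'])/c['f'];r=np.hypot(x,y)
    k=np.where(r>1e-6,np.tan(r)/np.maximum(r,1e-6),1); z=c['range_z'][60:320,100:500]
    P=(np.stack([x*k*z,y*k*z,z],-1)-c['t'])@c['R']; P[z==0]=9; return c,P
def scan(yaw,ctr):
    c,P=cloud(); d=P[...,:2]-np.array(ctr); near=np.hypot(d[...,0],d[...,1])<.13
    C,S=np.cos(yaw),np.sin(yaw)
    m=((P[...,2]>.05)&(P[...,2]<.066)&near).astype(np.uint8); n,l,st,ce=cv2.connectedComponentsWithStats(m)
    for k in range(1,n):
        if st[k,4]>40:
            q=P[l==k]; r=cv2.minAreaRect((q[:,:2]*1000).astype(np.float32)); e=np.array(r[0])/1000-ctr
            print('post',ce[k].round()+[100,60],np.round(r,1) if 0 else (np.round(r[0],1),np.round(r[1],1),round(r[2],1)),'z',np.median(q[:,2]).round(4),'frame mm',(1000*np.array([C*e[0]+S*e[1],-S*e[0]+C*e[1]])).round(1))
    return P,near
E
python3 - <<'E'
from h import *
P,near=scan(.113,(.5664,.0801))
m=((P[...,2]>.0165)&(P[...,2]<.0225)&near&(np.abs(P[...,0]-.566)<.1)).astype(np.uint8)
n,l,st,_=cv2.connectedComponentsWithStats(m); k=1+st[1:,4].argmax(); q=(P[l==k][:,:2]*1000).astype(np.float32)
print('frame',cv2.minAreaRect(q),len(q),np.median(P[l==k][:,2]))
E
```

```text
post [344. 163.] (array([535.7, 106.4]), array([21.1, 21.2]), 20.6) z 0.0577 frame mm [-27.5  29.6]
post [258. 163.] (array([541.6,  49. ]), array([19.8, 20.1]), 6.2) z 0.0577 frame mm [-28.2 -28.1]
post [342. 244.] (array([592.6, 112.9]), array([26.1, 12.1]), 7.3) z 0.0577 frame mm [29.7 29.6]
frame ((567.6431884765625, 80.86048889160156), (163.73484802246094, 163.97117614746094), 6.069530963897705) 22156 0.018783562669136944
```

carry_out(motion=[0.6, -0.2, 1.7, 3, 0.6, 0.6, 0, 0, 4, 0, 0.6, 0, 0, 2, 0, 0.6, 0, 0, 0, 0])

```text
time_s: 5.0
ee_pos: [0.5897, 0.1121, 0.0696]
tool_rot: [3.124, -0.006, -3.033]
ft_force: [-0.5, 1.2, 0.4]
opening: 0.0514
gripper_force: 0.0
```

```bash
python3 - <<'E'
from h import *
s=readout.get_state(); print({k:np.round(s[k],4) for k in('time_s','ee_pos','tool_rot','ft_force','opening')})
scan(.108,(.5676,.0809))
c=cam("wrist"); save(c,'pics/w3.png')
E
```

```text
{'time_s': np.float64(5.0), 'ee_pos': array([0.5897, 0.1121, 0.0696]), 'tool_rot': array([ 3.1244, -0.0055, -3.0332]), 'ft_force': array([-0.5316,  1.1611,  0.4426]), 'opening': np.float64(0.0514)}
post [318. 179.] (array([535.4, 106.8]), array([21.2, 21.2]), 19.4) z 0.0577 frame mm [-29.2  29.2]
post [187. 182.] (array([541.6,  49.3]), array([20.2, 20.4]), 5.9) z 0.0576 frame mm [-29.3 -28.6]
post [318. 298.] (array([589.7, 112.8]), array([20.3, 11.7]), 5.8) z 0.0577 frame mm [25.4 29.3]
```

View pics/w3.png

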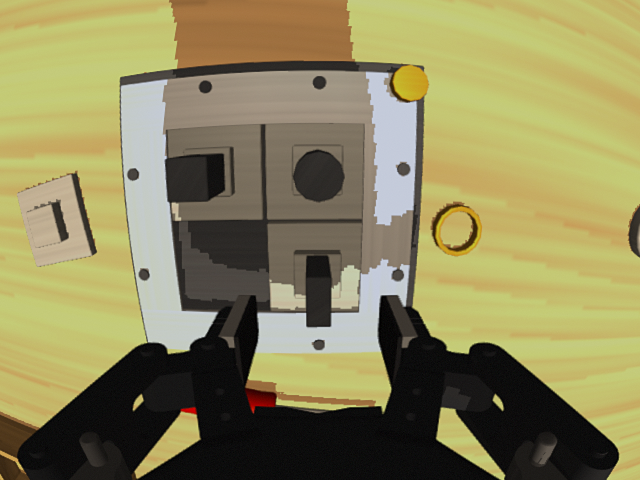

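The bar post at (318,290) sits centred between the fingers. Descending and narrowing to a loose cage.

carry_out(motion=[0.6, -0.2, 0, 2, 0, 0.6, 0, 0, 2, 0, 0.23, 0, 0, 0, 0, 0.23, 0, 0, 0, 0, 0.23, 0, 0, 0, 0, 0.23, 0, 0, 0, 0])

```text
time_s: 5.7
ee_pos: [0.5943, 0.1134, 0.0334]
tool_rot: [3.124, 0.001, -3.03]
ft_force: [-0.2, -0.0, 0.5]
opening: 0.0196
gripper_force: 0.0
```

```bash
cat >> h.py <<'E'
def st():
    s=readout.get_state(); print({k:np.round(s[k],4) for k in('time_s','ee_pos','tool_rot','ft_force','opening','gripper_force')})
    e=s['ee_pos'][:2]-[.5676,.0809]; f=s['ft_force']; C,S=np.cos(.108),np.sin(.108)
    print('frame pos',1000*(C*e[0]+S*e[1]),1000*(-S*e[0]+C*e[1]),'F',C*f[0]+S*f[1],-S*f[0]+C*f[1],f[2])
E
python3 -c "
from h import *
st()"
```

```text
{'time_s': np.float64(5.7), 'ee_pos': array([0.5943, 0.1134, 0.0334]), 'tool_rot': array([ 3.1239e+00,  1.3000e-03, -3.0302e+00]), 'ft_force': array([-0.162 , -0.0399,  0.4816]), 'opening': np.float64(0.0196), 'gripper_force': np.float64(0.0)}
frame pos 30.027971383660624 29.45596493614789 F -0.16539482156882399 -0.02220578551741097 0.48157443497165553
```

carry_out(motion=[0.23, 0, -0.3, 0.3, 0, 0.23, 0, -0.8, 0, 0, 0.23, 0, -1, 0, 0, 0.23, 0, -1, 0, 0, 0.23, 0, -1, 0, 0, 0.23, 0, -1, 0, 0, 0.23, 0, -0.5, 0, 0, 0.23, 0, -0.2, 0, 0])

```text
time_s: 6.5
ee_pos: [0.5999, 0.0549, 0.0279]
tool_rot: [3.124, -0.001, -3.031]
ft_force: [0.5, 3.1, 0.7]
opening: 0.0197
gripper_force: 1.2
```

```bash
python3 -c "
from h import *
st()"
```

```text
{'time_s': np.float64(6.5), 'ee_pos': array([0.5999, 0.0549, 0.0279]), 'tool_rot': array([ 3.1239e+00, -1.0000e-03, -3.0308e+00]), 'ft_force': array([0.4628, 3.0845, 0.6605]), 'opening': np.float64(0.0197), 'gripper_force': np.float64(1.206)}
frame pos 29.29246310664204 -29.30466764958607 F 0.7925557492486234 3.0166928927359136 0.6605274330937256
```

carry_out(motion=[0.23, 0, -0.1, -0.1, 0, 0.23, 0, -0.1, 0, 0, 0.23, 0, -0.1, 0, 0])

```text
time_s: 6.8
ee_pos: [0.6, 0.0528, 0.0287]
tool_rot: [3.124, -0.001, -3.029]
ft_force: [0.4, 1.8, 0.5]
opening: 0.0194
gripper_force: 1.1
```

carry_out(motion=[0.23, 0, -0.1, 0, 0, 0.23, 0, -0.1, 0, 0])

```text
time_s: 7.0
ee_pos: [0.6003, 0.0509, 0.0287]
tool_rot: [3.124, -0.001, -3.029]
ft_force: [0.6, 2.3, -1.7]
opening: 0.0196
gripper_force: 1.0
```

carry_out(motion=[0.23, 0, -0.1, 0, 0, 0.23, 0, -0.1, 0, 0])

```text
time_s: 7.2
ee_pos: [0.6006, 0.0487, 0.0288]
tool_rot: [3.124, -0.001, -3.03]
ft_force: [-0.5, 2.8, -0.7]
opening: 0.0197
gripper_force: 1.0
```

carry_out(motion=[0.23, 0, -0.1, 0, 0, 0.23, 0, -0.05, 0, 0])

```text
time_s: 7.4
ee_pos: [0.6008, 0.0471, 0.0288]
tool_rot: [3.124, -0.001, -3.03]
ft_force: [0.1, 1.8, -0.3]
opening: 0.0196
gripper_force: 1.0
```

carry_out(motion=[0.23, 0, -0.1, 0, 0])

```text
time_s: 7.5
ee_pos: [0.601, 0.0462, 0.0288]
tool_rot: [3.124, -0.001, -3.03]
ft_force: [0.1, 2.6, -0.5]
opening: 0.0196
gripper_force: 1.0
```

carry_out(motion=[0.23, 0, -0.1, 0, 0])

```text
time_s: 7.6
ee_pos: [0.6011, 0.0452, 0.0288]
tool_rot: [3.124, -0.001, -3.03]
ft_force: [-1.4, 1.7, -0.3]
opening: 0.0193
gripper_force: 1.1
```

carry_out(motion=[0.23, 0, -0.1, 0, 0])

```text
time_s: 7.7
ee_pos: [0.6012, 0.0445, 0.0289]
tool_rot: [3.123, -0.001, -3.03]
ft_force: [-1.1, 5.0, 2.5]
opening: 0.0198
gripper_force: 3.0
```

carry_out(motion=[0.23, 0, -0.05, 0, 0])

```text
time_s: 7.8
ee_pos: [0.6013, 0.0444, 0.029]
tool_rot: [3.123, -0.0, -3.029]
ft_force: [-1.4, 6.8, 2.7]
opening: 0.0191
gripper_force: 3.5
```

carry_out(motion=[0.23, 0, -0.05, 0, 0])

```text
time_s: 7.9
ee_pos: [0.6013, 0.0443, 0.0291]
tool_rot: [3.122, -0.0, -3.029]
ft_force: [-1.3, 8.7, 4.0]
opening: 0.0196
gripper_force: 4.4
```

carry_out(motion=[0.23, 0, -0.05, 0, 0, 0.23, 0, -0.05, 0, 0])

```text
time_s: 8.1
ee_pos: [0.6013, 0.0441, 0.0292]
tool_rot: [3.12, -0.0, -3.029]
ft_force: [-3.2, 12.8, 4.7]
opening: 0.0199
gripper_force: 6.3
```

carry_out(motion=[0.23, 0, -0.05, 0, 0])

```text
time_s: 8.2
ee_pos: [0.6013, 0.044, 0.0292]
tool_rot: [3.12, -0.0, -3.028]
ft_force: [-3.2, 14.4, 5.8]
opening: 0.0197
gripper_force: 7.2
```

carry_out(motion=[0.23, 0, 0, 0, 0, 0.23, 0, 0, 0, 0, 0.23, 0, 0, 0, 0, 0.23, 0, 0, 0, 0, 0.23, 0, 0, 0, 0])

```text
time_s: 8.7
ee_pos: [0.6013, 0.044, 0.0292]
tool_rot: [3.12, -0.0, -3.028]
ft_force: [-1.8, 12.7, 4.7]
opening: 0.0197
gripper_force: 6.5
```

carry_out(motion=[0.23, 0, 0.2, 0, 0, 0.23, 0, 0.2, 0, 0, 0.23, 0, 0.2, 0, 0, 0.23, 0, 0.0, 0, 0, 0.23, 0, 0, 0, 0])

```text
time_s: 9.2
ee_pos: [0.6008, 0.0475, 0.0288]
tool_rot: [3.124, -0.001, -3.03]
ft_force: [-0.1, -0.6, 0.8]
opening: 0.0197
gripper_force: 0.0
```

carry_out(motion=[0.6, 0, 0, -1.5, 0, 0.6, 0, 0, -3, 0, 0.6, 0, 0, -1.5, 0, 0.6, 1.9, 2.2, 0, 8.2, 0.6, 0, 0, 0, 8.2, 0.6, 0, 0, 0, 8.2, 0.6, 0, 0, 0, 8.2, 0.6, 0, 0, 0, 8.2])

```text
time_s: 10.0
ee_pos: [0.5796, 0.0662, 0.0893]
tool_rot: [3.129, -0.012, 2.532]
ft_force: [0.6, 1.2, -1.4]
opening: 0.0512
gripper_force: 0.0
```

carry_out(motion=[0.6, 0, 0, 0, 8.2, 0.6, 0, 0, 0, 8.2, 0.6, 0, 0, 0, 8.2, 0.6, 0, 0, 0, 8.2, 0.6, 0, 0, 0, 8.2, 0.6, 0, 0, 0, 8.2, 0.6, 0, 0, 0, 0])

```text
time_s: 10.7
ee_pos: [0.5796, 0.0662, 0.0892]
tool_rot: [-3.141, -0.017, 1.677]
ft_force: [-0.2, -0.2, 0.5]
opening: 0.0512
gripper_force: 0.0
```

```bash
python3 - <<'E'
from h import *
st(); scan(.108,(.5676,.0809))
E
```

```text
{'time_s': np.float64(10.7), 'ee_pos': array([0.5796, 0.0662, 0.0892]), 'tool_rot': array([-3.1406, -0.0173,  1.6766]), 'ft_force': array([-0.2284, -0.1987,  0.4605]), 'opening': np.float64(0.0512), 'gripper_force': np.float64(0.0)}
frame pos 10.357629790232908 -15.929660291251036 F -0.2485095733606666 -0.17291332861476072 0.4605317392622385
post [238. 196.] (array([535.8, 107.1]), array([21.5, 21.1]), 44.7) z 0.0576 frame mm [-28.8  29.5]
post [245. 296.] (array([541.7,  50.7]), array([20.4, 18.7]), 4.6) z 0.0572 frame mm [-29.  -27.2]
post [353. 311.] (array([599.7,  51.2]), array([26.1,  8.8]), 7.3) z 0.0573 frame mm [ 28.7 -33. ]
```

carry_out(motion=[0.6, 2.2, -2, 0, 0, 0.6, 2.2, -1.9, 0, 0, 0.6, 0, 0, 2, 0, 0.6, 0, 0, 0, 0])

```text
time_s: 11.15
ee_pos: [0.5344, 0.1065, 0.0686]
tool_rot: [-3.138, -0.017, 1.684]
ft_force: [-1.0, 0.1, -0.2]
opening: 0.0511
gripper_force: 0.0
```

```bash
python3 - <<'E'
from h import *
st(); scan(.108,(.5676,.0809)); c=cam('wrist'); save(c,'pics/w4.png')
E
```

```text
{'time_s': np.float64(11.15), 'ee_pos': array([0.5344, 0.1065, 0.0686]), 'tool_rot': array([-3.1381, -0.0172,  1.6839]), 'ft_force': array([-1.0396,  0.1068, -0.2358]), 'opening': np.float64(0.0511), 'gripper_force': np.float64(0.0)}
frame pos -30.221990289878455 29.00532882648992 F -1.0220249305213929 0.21819191394491821 -0.2357578802285525
post [320. 297.] (array([535.3, 107.7]), array([21.8, 21. ]), 3.9) z 0.0576 frame mm [-29.2  30.1]
```

View pics/w4.png

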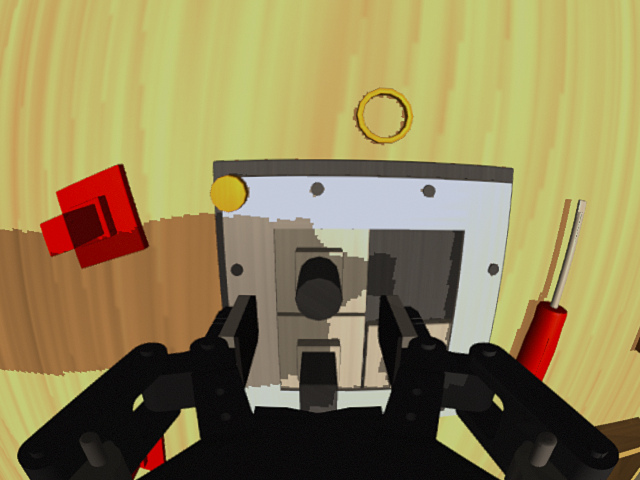

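The round post at (319,290) is centred between the fingers, with the place ahead (+x, picture right) empty. Descending.

carry_out(motion=[0.6, 0, 0, 2, 0, 0.6, 0, 0, 1.9, 0, 0.36, 0, 0, 0, 0, 0.36, 0, 0, 0, 0, 0.36, 0, 0, 0, 0])

```text
time_s: 11.75
ee_pos: [0.5369, 0.1069, 0.0322]
tool_rot: [3.141, -0.018, 1.679]
ft_force: [-1.0, 0.7, 0.8]
opening: 0.0308
gripper_force: 0.0
```

```bash
python3 -c "
from h import *
st()"
```

```text
{'time_s': np.float64(11.75), 'ee_pos': array([0.5369, 0.1069, 0.0322]), 'tool_rot': array([ 3.1409, -0.0177,  1.6792]), 'ft_force': array([-0.9837,  0.6828,  0.8472]), 'opening': np.float64(0.0308), 'gripper_force': np.float64(0.0)}
frame pos -27.713694835203405 29.18669475394945 F -0.9043949411227029 0.7848399025679116 0.8471803376571906
```

carry_out(motion=[0.36, 0, 0.3, 0.2, 0, 0.36, 0, 0.8, 0, 0, 0.36, 0, 1, 0, 0, 0.36, 0, 1, 0, 0, 0.36, 0, 1, 0, 0, 0.36, 0, 1, 0, 0, 0.36, 0, 0.5, 0, 0, 0.36, 0, 0.2, 0, 0])

```text
time_s: 12.55
ee_pos: [0.5942, 0.1134, 0.0287]
tool_rot: [-3.141, -0.018, 1.679]
ft_force: [-3.5, 0.6, 2.6]
opening: 0.0304
gripper_force: 1.5
```

```bash
python3 -c "
from h import *
st()"
```

```text
{'time_s': np.float64(12.55), 'ee_pos': array([0.5942, 0.1134, 0.0287]), 'tool_rot': array([-3.1406, -0.0176,  1.679 ]), 'ft_force': array([-3.4576,  0.5752,  2.6388]), 'opening': np.float64(0.0304), 'gripper_force': np.float64(1.5178)}
frame pos 29.940898625109522 29.411286804739973 F -3.3754236385512546 0.9445774396637421 2.638849083520987
```

carry_out(motion=[0.36, 0, 0.1, -0.1, 0, 0.36, 0, 0.1, 0, 0, 0.36, 0, 0.1, 0, 0])

```text
time_s: 12.85
ee_pos: [0.5964, 0.1136, 0.0299]
tool_rot: [-3.141, -0.018, 1.679]
ft_force: [-1.2, 0.0, -1.4]
opening: 0.0309
gripper_force: 0.7
```

carry_out(motion=[0.36, 0, 0.1, 0, 0])

```text
time_s: 12.95
ee_pos: [0.5974, 0.1137, 0.0299]
tool_rot: [-3.141, -0.018, 1.679]
ft_force: [-0.8, 0.9, -0.7]
opening: 0.0308
gripper_force: 0.7
```

carry_out(motion=[0.36, 0, 0.1, 0, 0])

```text
time_s: 13.05
ee_pos: [0.5985, 0.1138, 0.0299]
tool_rot: [-3.141, -0.018, 1.679]
ft_force: [-1.2, -0.1, -1.1]
opening: 0.0309
gripper_force: 0.7
```

carry_out(motion=[0.36, 0, 0.1, 0, 0])

```text
time_s: 13.15
ee_pos: [0.5995, 0.114, 0.03]
tool_rot: [-3.141, -0.018, 1.679]
ft_force: [-0.5, -0.4, -1.1]
opening: 0.0306
gripper_force: 0.7
```

carry_out(motion=[0.36, 0, 0.1, 0, 0])

```text
time_s: 13.25
ee_pos: [0.6006, 0.1141, 0.03]
tool_rot: [-3.141, -0.018, 1.679]
ft_force: [-0.7, -0.7, -0.5]
opening: 0.031
gripper_force: 0.7
```

carry_out(motion=[0.36, 0, 0.1, 0, 0])

```text
time_s: 13.35
ee_pos: [0.6016, 0.1141, 0.0299]
tool_rot: [-3.141, -0.018, 1.679]
ft_force: [-1.2, -0.1, -0.1]
opening: 0.0307
gripper_force: 0.8
```

carry_out(motion=[0.36, 0, 0.1, 0, 0])

```text
time_s: 13.45
ee_pos: [0.6026, 0.1142, 0.0299]
tool_rot: [-3.141, -0.018, 1.679]
ft_force: [-0.8, -0.4, -1.1]
opening: 0.0305
gripper_force: 0.8
```

carry_out(motion=[0.36, 0, 0.1, 0, 0])

```text
time_s: 13.55
ee_pos: [0.6036, 0.1144, 0.0299]
tool_rot: [-3.141, -0.018, 1.679]
ft_force: [-1.4, -0.2, -0.7]
opening: 0.0306
gripper_force: 0.8
```

Frame x is now about 39.4 for the TCP, with no stop yet.

carry_out(motion=[0.36, 0, 0.1, 0, 0])

```text
time_s: 13.65
ee_pos: [0.6046, 0.1145, 0.03]
tool_rot: [-3.141, -0.018, 1.679]
ft_force: [-2.6, 0.3, -0.8]
opening: 0.0309
gripper_force: 0.8
```

carry_out(motion=[0.36, 0, 0.1, 0, 0])

```text
time_s: 13.75
ee_pos: [0.605, 0.1145, 0.0299]
tool_rot: [-3.14, -0.018, 1.679]
ft_force: [-4.4, -0.5, 3.8]
opening: 0.0308
gripper_force: 3.0
```

carry_out(motion=[0.36, 0, 0.1, 0, 0])

```text
time_s: 13.85
ee_pos: [0.6051, 0.1145, 0.0299]
tool_rot: [-3.138, -0.018, 1.679]
ft_force: [-9.3, -1.6, 7.0]
opening: 0.0305
gripper_force: 4.9
```

carry_out(motion=[0.36, 0, 0.05, -0.05, 0, 0.36, 0, 0.05, 0, 0])

```text
time_s: 14.05
ee_pos: [0.6053, 0.1145, 0.0302]
tool_rot: [-3.137, -0.018, 1.679]
ft_force: [-9.4, -1.8, 5.2]
opening: 0.0303
gripper_force: 5.2
```

carry_out(motion=[0.36, 0, 0.05, 0, 0])

```text
time_s: 14.15
ee_pos: [0.6054, 0.1145, 0.0302]
tool_rot: [-3.136, -0.018, 1.679]
ft_force: [-12.2, -1.3, 7.2]
opening: 0.0308
gripper_force: 6.1
```

carry_out(motion=[0.36, 0, 0.05, 0, 0, 0.36, 0, 0, 0, 0, 0.36, 0, 0, 0, 0, 0.36, 0, 0, 0, 0, 0.36, 0, 0, 0, 0, 0.36, 0, 0, 0, 0])

```text
time_s: 14.75
ee_pos: [0.6054, 0.1145, 0.0302]
tool_rot: [-3.135, -0.018, 1.679]
ft_force: [-12.5, -1.4, 7.5]
opening: 0.0307
gripper_force: 6.3
```

carry_out(motion=[0.36, 0, -0.2, 0, 0, 0.36, 0, -0.2, 0, 0, 0.36, 0, -0.3, 0, 0, 0.36, 0, 0.0, 0, 0, 0.36, 0, 0, 0, 0])

```text
time_s: 15.25
ee_pos: [0.602, 0.1142, 0.0307]
tool_rot: [-3.142, -0.018, 1.679]
ft_force: [-0.7, -0.4, -0.1]
opening: 0.0311
gripper_force: 0.0
```

carry_out(motion=[0.6, 0, 0, -1.5, 0, 0.6, 0, 0, -3, 0, 0.6, 0, 0, -1.7, 0, 0.6, -2.9, -3.3, 0, 0, 0.6, -2.9, -3.3, 0, 0, 0.6, 0, 0, 0, -8.2, 0.6, 0, 0, 0, -8.2, 0.6, 0, 0, 0, -8.2])

```text
time_s: 16.05
ee_pos: [0.5426, 0.0479, 0.0919]
tool_rot: [3.134, -0.016, 2.114]
ft_force: [-0.0, -0.6, 1.5]
opening: 0.0509
gripper_force: 0.0
```

carry_out(motion=[0.6, 0, 0, 0, -8.2, 0.6, 0, 0, 0, -8.2, 0.6, 0, 0, 0, -8.2, 0.6, 0, 0, 0, -8.2, 0.6, 0, 0, 0, -8.2, 0.6, 0, 0, 0, -8.2, 0.6, 0, 0, 0, -8.2, 0.6, 0, 0, 0, -8.2])

```text
time_s: 16.85
ee_pos: [0.5427, 0.0483, 0.0916]
tool_rot: [3.124, -0.0, -3.024]
ft_force: [-0.1, 0.0, 0.3]
opening: 0.0513
gripper_force: 0.0
```

carry_out(motion=[0.6, 0, 0, 0, 0, 0.6, 0, 0, 0, 0])

```text
time_s: 17.05
ee_pos: [0.5425, 0.0483, 0.0915]
tool_rot: [3.124, -0.001, -3.034]
ft_force: [-0.4, 0.1, -0.1]
opening: 0.0511
gripper_force: 0.0
```

```bash
sed -i 's/60:320,100:500/60:345,100:500/g' h.py; python3 - <<'E'
from h import *
st(); scan(.108,(.5676,.0809)); c=cam('wrist'); save(c,'pics/w5.png')
E
```

```text
{'time_s': np.float64(17.05), 'ee_pos': array([0.5425, 0.0483, 0.0915]), 'tool_rot': array([ 3.124e+00, -6.000e-04, -3.034e+00]), 'ft_force': array([-0.3737,  0.0984, -0.0962]), 'opening': np.float64(0.0511), 'gripper_force': np.float64(0.0)}
frame pos -28.435876438671354 -29.7087773809681 F -0.36087119892023284 0.13811644125041067 -0.09623519426759593
post [318. 278.] (array([541.6,  49. ]), array([20.8, 19.9]), 5.7) z 0.0577 frame mm [-29.3 -28.9]
```

View pics/w5.png

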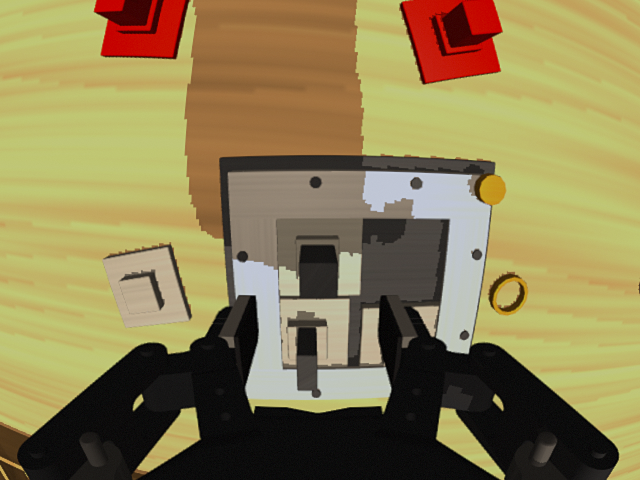

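The square post at (319,270) is between the fingers and the index place (405,260) is empty. Descending.

carry_out(motion=[0.6, 0, 0, 2, 0, 0.6, 0, 0, 2.5, 0, 0.6, 0, 0, 1.6, 0, 0.33, 0, 0, 0, 0, 0.33, 0, 0, 0, 0, 0.33, 0, 0, 0, 0])

```text
time_s: 17.75
ee_pos: [0.5429, 0.0494, 0.0315]
tool_rot: [3.124, 0.001, -3.031]
ft_force: [0.2, 0.2, 0.2]
opening: 0.0283
gripper_force: 0.0
```

```bash
python3 -c "
from h import *
st()"
```

```text
{'time_s': np.float64(17.75), 'ee_pos': array([0.5429, 0.0494, 0.0315]), 'tool_rot': array([ 3.1241e+00,  6.0000e-04, -3.0306e+00]), 'ft_force': array([0.161 , 0.2423, 0.2121]), 'opening': np.float64(0.0283), 'gripper_force': np.float64(0.0)}
frame pos -27.910725188822447 -28.676240834933353 F 0.18618677167947228 0.22350872619385165 0.21208502622419895
```

carry_out(motion=[0.33, 0, 0.3, 0.1, 0, 0.33, 0, 0.8, 0, 0, 0.33, 0, 1, 0, 0, 0.33, 0, 1, 0.1, 0, 0.33, 0, 1, 0, 0, 0.33, 0, 1, 0, 0, 0.33, 0, 0.5, 0, 0, 0.33, 0, 0.2, 0, 0])

```text
time_s: 18.55
ee_pos: [0.5354, 0.1079, 0.0293]
tool_rot: [3.124, -0.001, -3.029]
ft_force: [0.7, -1.5, -0.4]
opening: 0.0285
gripper_force: 0.5
```

carry_out(motion=[0.33, 0, 0.1, 0, 0, 0.33, 0, 0.1, 0, 0, 0.33, 0, 0.1, 0, 0])

```text
time_s: 18.85
ee_pos: [0.5353, 0.1098, 0.0295]
tool_rot: [3.124, -0.001, -3.03]
ft_force: [0.8, -1.4, -0.7]
opening: 0.028
gripper_force: 0.5
```

carry_out(motion=[0.33, 0, 0.1, 0, 0])

```text
time_s: 18.95
ee_pos: [0.5353, 0.1108, 0.0295]
tool_rot: [3.124, -0.001, -3.03]
ft_force: [-0.0, -0.8, -0.9]
opening: 0.0282
gripper_force: 0.5
```

carry_out(motion=[0.33, 0, 0.1, 0, 0])

```text
time_s: 19.05
ee_pos: [0.5352, 0.1119, 0.0296]
tool_rot: [3.124, -0.001, -3.03]
ft_force: [-0.2, -0.1, -1.2]
opening: 0.0283
gripper_force: 0.5
```

carry_out(motion=[0.33, 0, 0.1, 0, 0])

```text
time_s: 19.15
ee_pos: [0.535, 0.1129, 0.0296]
tool_rot: [3.124, -0.001, -3.03]
ft_force: [0.3, -1.4, -0.7]
opening: 0.0279
gripper_force: 0.5
```

carry_out(motion=[0.33, 0, 0.1, 0, 0])

```text
time_s: 19.25
ee_pos: [0.5349, 0.114, 0.0296]
tool_rot: [3.124, -0.001, -3.03]
ft_force: [0.8, -0.9, -1.0]
opening: 0.0283
gripper_force: 0.5
```

carry_out(motion=[0.33, 0, 0.1, 0, 0])

```text
time_s: 19.35
ee_pos: [0.5348, 0.115, 0.0296]
tool_rot: [3.124, -0.001, -3.03]
ft_force: [0.6, -1.1, -1.0]
opening: 0.028
gripper_force: 0.5
```

carry_out(motion=[0.33, 0, 0.1, 0, 0])

```text
time_s: 19.45
ee_pos: [0.5347, 0.116, 0.0296]
tool_rot: [3.124, -0.001, -3.03]
ft_force: [0.6, -1.3, -0.4]
opening: 0.0282
gripper_force: 0.5
```

carry_out(motion=[0.33, 0, 0.1, 0, 0])

```text
time_s: 19.55
ee_pos: [0.5346, 0.117, 0.0297]
tool_rot: [3.124, -0.001, -3.03]
ft_force: [0.5, -1.2, -0.9]
opening: 0.0283
gripper_force: 0.5
```

carry_out(motion=[0.33, 0, 0.1, 0, 0])

```text
time_s: 19.65
ee_pos: [0.5344, 0.118, 0.0297]
tool_rot: [3.124, -0.001, -3.03]
ft_force: [0.0, -0.5, -1.4]
opening: 0.0282
gripper_force: 0.5
```

carry_out(motion=[0.33, 0, 0.05, 0, 0])

```text
time_s: 19.75
ee_pos: [0.5344, 0.1186, 0.0297]
tool_rot: [3.124, -0.001, -3.03]
ft_force: [0.2, -0.3, -0.5]
opening: 0.0282
gripper_force: 0.5
```

carry_out(motion=[0.33, 0, 0.1, 0, 0])

```text
time_s: 19.85
ee_pos: [0.5343, 0.1195, 0.0297]
tool_rot: [3.124, -0.001, -3.03]
ft_force: [0.1, -0.7, -0.7]
opening: 0.0279
gripper_force: 0.5
```

carry_out(motion=[0.33, 0, 0.1, 0, 0])

```text
time_s: 19.95
ee_pos: [0.5341, 0.12, 0.0297]
tool_rot: [3.125, -0.001, -3.03]
ft_force: [0.2, -6.3, 1.5]
opening: 0.028
gripper_force: 3.2
```

carry_out(motion=[0.33, 0, 0.05, 0, 0])

```text
time_s: 20.05
ee_pos: [0.5341, 0.1201, 0.0298]
tool_rot: [3.126, -0.001, -3.03]
ft_force: [0.4, -7.3, 1.5]
opening: 0.0287
gripper_force: 3.7
```

carry_out(motion=[0.33, 0, 0.05, 0, 0, 0.33, 0, 0.05, 0, 0])

```text
time_s: 20.25
ee_pos: [0.5341, 0.1203, 0.0299]
tool_rot: [3.128, -0.001, -3.031]
ft_force: [0.8, -11.5, 3.9]
opening: 0.0282
gripper_force: 5.7
```

carry_out(motion=[0.33, 0, 0, 0, 0, 0.33, 0, 0, 0, 0, 0.33, 0, 0, 0, 0, 0.33, 0, 0, 0, 0, 0.33, 0, 0, 0, 0])

```text
time_s: 20.75
ee_pos: [0.5341, 0.1202, 0.0299]
tool_rot: [3.127, -0.001, -3.031]
ft_force: [0.3, -9.7, 2.8]
opening: 0.028
gripper_force: 4.9
```

carry_out(motion=[0.33, 0, -0.2, 0, 0, 0.33, 0, -0.2, 0, 0, 0.33, 0, -0.2, 0, 0, 0.4, 0, 0, -1, 0, 0.4, 0, 0, -3, 0, 0.4, 0, -1, -4, 0, 0.4, 0, -2, -3, 0, 0.4, 0, 0, 0, 0])

```text
time_s: 21.55
ee_pos: [0.5409, 0.0833, 0.144]
tool_rot: [3.124, 0.007, -3.031]
ft_force: [1.2, 0.4, -0.0]
opening: 0.0341
gripper_force: 0.0
```

carry_out(motion=[0.4, -3, 0, -2, 0, 0.4, 0, 0, 0, 0, 0.4, 0, 0, 0, 0])

```text
time_s: 21.85
ee_pos: [0.5683, 0.0875, 0.1589]
tool_rot: [3.124, -0.001, -3.03]
ft_force: [-0.2, -0.1, -0.4]
opening: 0.0339
gripper_force: 0.0
```

```bash
python3 - <<'E'
from h import *
st(); scan(.108,(.5676,.0809)); c=cam('wrist'); save(c,'pics/w6.png')
E
```

```text
{'time_s': np.float64(21.85), 'ee_pos': array([0.5683, 0.0875, 0.1589]), 'tool_rot': array([ 3.1238e+00, -9.0000e-04, -3.0297e+00]), 'ft_force': array([-0.1619, -0.1001, -0.3698]), 'opening': np.float64(0.0339), 'gripper_force': np.float64(0.0)}
frame pos 1.4252104627353364 6.498307480658923 F -0.17170599809284862 -0.08211084591427532 -0.36983209860069827
post [362. 198.] (array([533. , 115.3]), array([20.1, 20.3]), 5.6) z 0.0577 frame mm [-30.7  37.9]
post [256. 278.] (array([599.4,  48.5]), array([25.7, 12.7]), 5.9) z 0.0577 frame mm [ 28.1 -35.6]
post [346. 289.] (array([599.6, 113.7]), array([21.5, 21.1]), 21.3) z 0.0577 frame mm [35.4 29.1]
```

View pics/w6.png

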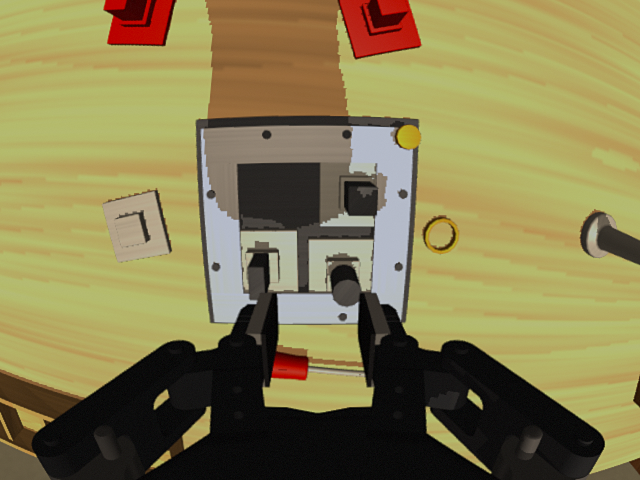

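The final view shows the square post (360,195) in the index corner beside the screw (408,137), the bar (259,272) at (+x,-y), the round post (345,285) at (+x,+y), and (-x,-y) empty. All three positions match where contact was felt, so I'm handing in.

```bash
python3 -c "
from plant import bot
print(bot.job_done())"
```

```text
the job is handed in; nothing more can be done
None
```

I slid the bar, round and square dies in that order, pressing each against its stop strip at an estimated 7–10 N for about half a second. The square-post die now sits in the index corner, and I handed the job in at about 22 s of the 64 s allowed.

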